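Snug the jar row with the rack's latching follower

ROBOT

A 6-joint arm with a two-finger parallel gripper is mounted at the origin on a cart in front of the work surface, level with it; the furniture and walls round the work are solid. World frame = base frame: x ahead of the robot, y to its left, z up, the work surface at z = 0. Lengths are in m, angles in degrees, forces in N, time in s.
With the tool pointing down it reaches from about 0.375 to 0.9 m from the base axis. Payload 3.1 kg.
Tool frame: the origin (TCP) lies at the very end of the fingers, on their centre line; the grasp point (between the pads) lies 19 mm behind it; z points along the fingers, y is the direction in which the jaws open and shut (so a half turn about z gives the same grasp; the last joint's range is limited). The gripper opens to 87 mm and grips with 3 to 60 N. Pads are 19 mm wide; open, the fingers measure 117 mm over their backs; the gripper's body (75 mm by 190 mm) begins 51 mm behind the grasp point.
Start: joints at [61.851, 30.224, 82.088, -0, 67.689, -10.227], TCP at [0.192, 0.595, 0.187] pointing down, gripper open.
Joint ranges: [-176.69, 176.69], [-43.24, 126.21], [12.49, 139.97], [-82, 262], [0, 151.66], [-163.58, 163.58]. Speed limits (degrees/s): [159.86, 159.86, 180, 180, 180, 180].

INTERFACE

Orientations are given as a 3x3 rotation matrix whose columns are the frame's x, y, z axes.
In Python, from rig import bot gives the robot as it stands. The module is installed in compiled form; this text tells all that it offers.
- The arm moves only by the tool play_rows, never from a script. Its argument "targets" is a list of rows, each a list of 7 numbers: the closure, from 0 (fully open) to 1 (shut), then the shift along the world's x, y, z in m, then the turn, a rotation vector about the world's x, y, z in rad. A call has 1 to 12 rows; each row shifts and turns the commanded pose from where the row before left it; what a row does not reach is not made up. A row lasts 1/8 s, in which the tool goes at most 62.5 mm and 10.7 degrees, less where a joint would pass 70% of its speed; a pose out of reach is approached as far as the arm can. A call with a gripper value outside its range is refused whole. The fingers move at their own pace and stop on an object; the grip force is fixed at half the most. Time passes only in rows, so rows that do not move let the fingers close. It gives the time, the measured TCP pose, the force and the opening at its end, in the units of the state.
- bot.read_state(): the state, without advancing time (a new reading comes with each control period).
- bot.capture(name): name is "side" or "top"; returns the picture (384x512x3 uint8, blue, green, red); there is no depth.
- bot.get_calibration(name): a dict with "fx", "fy", "cx", "cy" (pixels), "R" (3x3) and "t" (3): a world point X has camera coordinates R X + t. Camera axes: x right, y down, z forward; pixel columns grow to the right and rows downward; lengths in m; the calibration is good to about 2 mm. A picture is of the moment at which its call begins. get_calibration takes no time and is no camera call.
- bot.hand_in(): hands the job in, once; it reports no verdict.
The state is a dict: "time_s": time; "joint_positions": joint angles; "qvel": joint speeds; "tau": joint torques, N m; "position": TCP position; "tcp_rot": TCP orientation; "force": force on the tool from outside, world axes, zero at the start; "moment": the same for the moment, N m; "opening": opening from 0.0 (shut) to 1.0 (fully open).
Only numpy, scipy, OpenCV 4.12 (cv2) and the standard library are available. Lean on these libraries where they do the work, as an engineer would, in place of code of your own. Each camera call takes 0.05 s, during which the arm holds its last target. There are 200 camera calls.

TASK

In the jar rack, pull the black release bar up, slide the follower along its track to the left so that it pushes both jars together and home against the end board, and let the bar go so that it catches a notch with the sprung pad holding the row firmly: well pressed in, but not bottomed out. Be gentle with the porcelain, move the jars with the follower only, keep their lids on and leave the phone where it lies.

Things in the scene. Friction and masses are not known exactly. Their poses are not given: they have to be found in the camera images.
- jar_rack: Low wooden jar rack screwed to the worktop, base board 18 mm thick, x -89 to +129, y -250 to +210 mm. Origin on the worktop, z up; y runs along the jar row towards the end board (robot's left), +x is its back. A steel ladder track with round cross rungs every 8 mm runs along y at x = -55 mm, the side near the robot.
- rack_floor (a point): Point on the base board under the jar line (rack x = +50 mm, y = 0). The jars stand on this line between a 34 mm high lip and a steel back rail. Across its +y end a wooden end board 80 mm high is clamped; its inner face lies 150 to 180 mm along +y from here, different each time and not reported: find it by feel or by eye.
- follower: The aluminium follower carriage, 66 x 84 mm, top 62 mm above the worktop, with its arm, sprung pad and release bar. Origin on the track line under the release bar, 18 mm above the worktop; axes as the rack's. It slides 115 mm along the rack's +y; it starts latched within the first 35 mm. Drag with the latch lifted about 1 N, more if moved fast.
- release_bar (a joint): Lift of the release bar (m): 0 = latch blade fully down between two rungs, 0.010 = upper stop; clear of the rungs from 0.007 up. A spring pushes it down with 12 N (14 N at the stop). Let go under the pad's push, the follower slips back by up to 7 mm (at times 1 or 2 mm forward) until the blade drops. Should it stick half way on a rung, press the grip down to seat it.
- bar_grip (a point): Centre of the release bar's black grip, a level bar 64 mm long across the track (rack x), 14 mm wide (rack y), 13 mm high, on two posts 50 mm apart. 105 mm above the worktop when latched, 42 mm above the carriage top, free on both sides. It moves with the bar.
- pad_face (a point): Centre of the pad's face as it is when NOT pressed in (moves with the carriage only): on the jar line, 66 mm ahead (+y) of the release bar, 62 mm above the worktop. The pad, 112 x 60 mm, presses back up to 22 mm against a spring of 1 N per mm, then is hard. The row is held properly with the pad pressed in 6 to 20 mm (6 to 20 N).
- jar_small: White porcelain jar with painted sprigs, 114 mm diameter, 122 mm high; origin at the centre of its underside. It may be either jar of the row. Both jars with lids (0.8 kg) slide on the rack with 4 to 6 N.
- jar_large: White porcelain jar, 125 mm diameter, 132 mm high; origin at the centre of its underside. It may be either jar of the row.
- lid_small: Loose porcelain lid of the small jar, 119 mm diameter, 65 mm high with its knob; origin on its axis, 112 mm above the jar's origin.
- lid_large: Loose porcelain lid of the large jar, 130 mm diameter, 65 mm high with its knob; origin on its axis, 122 mm above the jar's origin.
- phone: Black folded phone, 46 x 95 x 19 mm, lying in front of the rack, left of the middle; origin at the centre of its underside; not to be moved.

How it is judged (in metres and radians):
On the way, in this order (a step that is already met when the one before it is completed fails the run):
1. the release bar is held up, clear of the rungs (value of joint release_bar above 0.0065 m), for 0.2 s.
2. with the bar still up, the pad presses the row home (value of joint release_bar above 0.0065 m and (contact force between follower and jar_small above 7 N or contact force between follower and jar_large above 7 N) and horizontal distance between jar_small and jar_large below 0.1235 m), for 0.1 s.
At the end, for the whole second after the job is handed in: The release bar is fully down (within 2 mm) between two rungs, the pad presses the nearest jar with 6 to 20 N, the jars stand upright (within 0.06 rad) and touch each other (within 4 mm), each lid sits on its jar within 12 mm of centre, and all is at rest (value of joint release_bar below 0.002 m and (contact force between follower and jar_small above 6 N or contact force between follower and jar_large above 6 N) and contact force between follower and jar_small below 20 N and contact force between follower and jar_large below 20 N and horizontal distance between jar_small and jar_large below 0.1235 m and angle between each of jar_small, jar_large's own z axis and vertical below 0.06 rad and horizontal distance between lid_small and jar_small below 0.012 m and horizontal distance between lid_large and jar_large below 0.012 m and linear speed of each of follower, jar_small, jar_large below 0.01 m/s).
It fails at once if the porcelain is squeezed with the pad bottomed out (over 24 N) (contact force between follower and jar_small above 24 N or contact force between follower and jar_large above 24 N).
It fails at once if the robot shoves a jar itself (over 3 N) (contact force between any of the arm, the fingers and jar_small above 3 N or contact force between any of the arm, the fingers and jar_large above 3 N).
It fails at once if a lid comes off (angle between any of lid_small, lid_large's own z axis and vertical above 0.2 rad).
It fails at once if the phone is moved more than 2 cm (distance of phone from where it was at the start of the episode above 0.02 m).
It also fails if it takes over 58 s, if anything falls off the work surface, if the arm or the gripper's body presses on something with over 40 N, if the wrist force passes 120 N, or if a joint passes its speed limit or range.

## Working session

There is one attempt and no reset: what is moved stays moved. The work goes in short steps, Python scripts to look and compute and a tool call to move; the robot and the scene stay as the last step left them, time stands still between calls to the robot, and variables do not carry over. Pictures are saved under pics/ and viewed, about 8 in all and at most 12, crops included, and the job is handed in when it is done.

Besides the shell and the picture viewer there is one more tool, called after "Request:" as name(argument=value, ...), one argument or row to a line, values as JSON. play_rows: Moves the arm, as the interface text tells. Its arguments: {"type":"object","properties":{"targets":{"type":"array","items":{"type":"array","items":{"type":"number"}}}},"required":["targets"]}

```bash
mkdir -p pics; python3 - <<'E'
from rig import bot
import cv2,numpy as np
for n in("side","top"):
    cv2.imwrite(f"pics/{n}0.png",bot.capture(n)); c=bot.get_calibration(n)
    print(n,{k:np.round(v,4).tolist() for k,v in c.items()}, np.round(-np.array(c["R"]).T@c["t"],3))
s=bot.read_state();print(s)
E
```

```text
side {'fx': 367.5987, 'fy': 367.5987, 'cx': 254.5838, 'cy': 192.365, 'R': [[0.9687, -0.2481, -0.0021], [-0.1338, -0.5154, -0.8464], [0.209, 0.8203, -0.5325]], 't': [-0.4054, 0.2049, 0.7409]} [ 0.265 -0.603  0.567]
top {'fx': 493.6624, 'fy': 493.6624, 'cx': 251.035, 'cy': 185.5777, 'R': [[0.0154, -0.9995, -0.0263], [-0.9993, -0.0145, -0.0332], [0.0328, 0.0268, -0.9991]], 't': [0.0961, 0.4376, 1.0878]} [0.4   0.073 1.104]
{'time_s': 0.1, 'joint_positions': array([ 6.18511783e+01,  3.02731808e+01,  8.21482686e+01,  1.51895068e-03,
        6.76889253e+01, -1.02286346e+01]), 'qvel': array([-0.1168686 , -0.06906962, -0.14928828, -0.04994631,  0.02160614,
       -0.02325787]), 'tau': array([-5.10446553e-04, -4.40986741e+01, -1.77150249e+01,  6.35060482e-02,
        5.34101960e-02, -3.72834188e-05]), 'position': array([0.19194306, 0.59404651, 0.18647878]), 'tcp_rot': array([[-9.51482779e-01,  3.07700593e-01, -9.30429903e-04],
       [ 3.07701781e-01,  9.51481354e-01, -1.68698449e-03],
       [ 3.66200578e-04, -1.89143163e-03, -9.99998144e-01]]), 'force': array([0.04322211, 0.24858477, 0.78217731]), 'moment': array([ 0.06628684,  0.04985569, -0.03635639]), 'opening': 1.002875400608876}
```

View pics/side0.png

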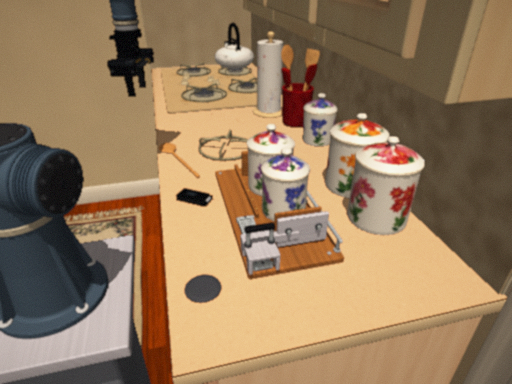

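View pics/top0.png

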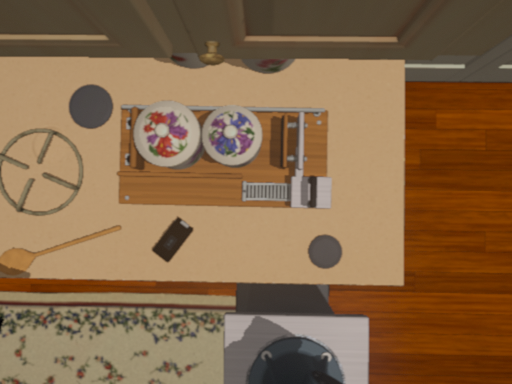

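The side and top pictures show the rack lengthwise (top: columns 119–328, rows 107–208). The black grip is near (313,192), the jars near (168,134) and (232,136), and the phone near (173,239). I'll zoom in and measure.

```bash
cat > h.py <<'E'
import numpy as np,cv2
from rig import bot
def ray(n,u,v,z):
    c=bot.get_calibration(n);R=np.array(c["R"]);C=-R.T@np.array(c["t"])
    d=R.T@np.array([(u-c["cx"])/c["fx"],(v-c["cy"])/c["fy"],1]);return C+d*(z-C[2])/d[2]
def proj(n,X):
    c=bot.get_calibration(n);p=np.array(c["R"])@X+c["t"];return np.array([c["fx"]*p[0]/p[2]+c["cx"],c["fy"]*p[1]/p[2]+c["cy"]])
def grip(img,box,th=45):
    x0,y0,x1,y1=box;m=(img[y0:y1,x0:x1].max(2)<th).astype(np.uint8)
    n,l,s,c=cv2.connectedComponentsWithStats(m);i=1+s[1:,4].argmax()
    p=np.argwhere(l==i)[:,::-1].astype(np.float32)+[x0,y0]
    return c[i]+[x0,y0],s[i],cv2.minAreaRect(p.astype(np.float32))
E
python3 - <<'E'
from h import *
t=cv2.imread("pics/top0.png");s=cv2.imread("pics/side0.png")
c,st,r=grip(t,(295,165,335,215));print("grip top",c,st,r,ray("top",*c,.1115))
c2,st,r2=grip(s,(238,215,285,255));print("grip side",c2,st,r2,ray("side",*c2,.105))
for q in ((119,205),(328,208),(328,110),(121,108)):print(q,ray("top",*q,.018))
for q in((165,131),(231,131)):print("knob",ray("top",*q,.19))
for u in (128,131,143):print(u,ray("top",u,140,.098))
a=cv2.resize(t[95:215,110:340],None,fx=3.4,fy=3.4,interpolation=cv2.INTER_CUBIC);cv2.imwrite("pics/tc.png",a)
b=cv2.resize(s[120:280,205:350],None,fx=3.6,fy=3.6,interpolation=cv2.INTER_CUBIC);cv2.imwrite("pics/sc.png",b)
E
```

```text
Traceback (most recent call last):
  File "h.py", line 10, in grip
    n,l,s,c=cv2.connectedComponentsWithStats(m);i=1+s[1:,4].argmax()
                                                    ~~~~~~~~~~~~~~^^
ValueError: attempt to get argmax of an empty sequence
```

```bash
sed -i 's/th=45/th=70/' h.py
python3 - <<'E'
from h import *
t=cv2.imread("pics/top0.png");s=cv2.imread("pics/side0.png")
a=cv2.resize(t[95:215,110:340],None,fx=3.4,fy=3.4,interpolation=cv2.INTER_CUBIC);cv2.imwrite("pics/tc.png",a)
b=cv2.resize(s[120:280,205:350],None,fx=3.6,fy=3.6,interpolation=cv2.INTER_CUBIC);cv2.imwrite("pics/sc.png",b)
print(t[192,300:335].max(1),s[225:245,260].max(1))
c,st,r=grip(t,(300,165,335,215));print("grip top",c,st,r,ray("top",*c,.1115))
c2,st,r2=grip(s,(238,215,285,255));print("grip side",c2,st,r2,ray("side",*c2,.105))
for q in ((119,205),(328,208),(328,110),(121,108)):print(q,ray("top",*q,.018))
for q in((165,131),(231,131)):print("knob",ray("top",*q,.19))
for u in (128,131,143):print(u,ray("top",u,140,.098))
E
```

```text
[159 126 115 115 116 116 115 125 150 146  95  58  58  63  63  69 107 154
 178 181 181 180 179 179 180 179 179 179 179 178 175 179 184 186 186] [ 23  23  28  22  19  56 131 200 212 216 214 193 138  98 101 102 146 195
 210 212]
grip top [312.44585987 190.65605096] [  9  12   7  30 157] ((312.0, 191.5), (29.0, 6.0), 90.0) [ 0.4242938  -0.02341911  0.1115    ]
grip side [259.6631016 227.4973262] [  7   8  30  11 187] ((259.5231018066406, 227.65028381347656), (6.766544818878174, 29.72718048095703), 81.25383758544922) [ 0.42317494 -0.0245036   0.105     ]
(119, 205) [0.38848838 0.39415573 0.018     ]
(328, 208) [ 0.38909491 -0.06690312  0.018     ]
(328, 110) [ 0.60484126 -0.0646947   0.018     ]
(121, 108) [0.6045168  0.39492044 0.018     ]
knob [0.52979188 0.26011409 0.19      ]
knob [0.53122295 0.1366421  0.19      ]
128 [0.52334857 0.35509721 0.098     ]
131 [0.52342367 0.348878   0.098     ]
143 [0.52372379 0.32402124 0.098     ]
```

View pics/tc.png

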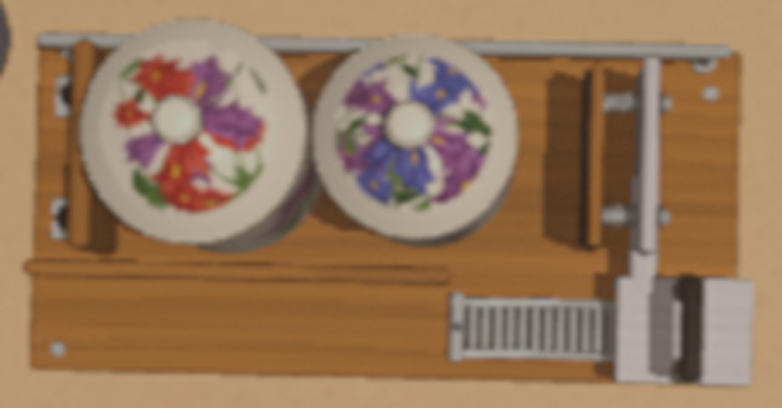

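View pics/sc.png

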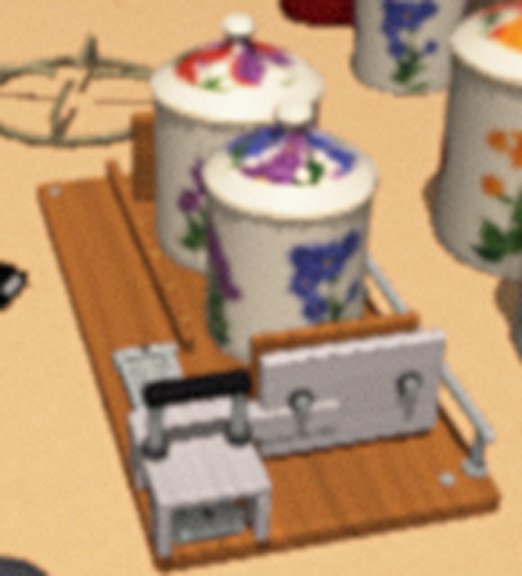

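The crops show the end board's inner face at about column 137 of the top view, the large red jar at the far end, and the small jar nearer with a gap to the pad at about column 282. The grip is at about (0.4225, -0.023), and the track runs along world y. I'll approach now, with a little x offset away from the jars.

Request:
play_rows(
  targets=[
    [0, 0.021, -0.041, 0.014, 0, 0, 0.052],
    [0, 0.021, -0.041, 0.014, 0, 0, 0.052],
    [0, 0.021, -0.041, 0.014, 0, 0, 0.052],
    [0, 0.021, -0.041, 0.014, 0, 0, 0.052],
    [0, 0.021, -0.041, 0.014, 0, 0, 0.052],
    [0, 0.021, -0.041, 0.014, 0, 0, 0.053],
    [0, 0.0123, -0.0467, 0, 0, 0, 0],
    [0, 0.0123, -0.0467, 0, 0, 0, 0],
    [0, 0.0123, -0.0467, 0, 0, 0, 0],
    [0, 0.0123, -0.0467, 0, 0, 0, 0],
    [0, 0.0123, -0.0467, 0, 0, 0, 0],
    [0, 0.0123, -0.0467, 0, 0, 0, 0],
  ],
)

```text
time_s: 1.6
position: [0.392, 0.067, 0.2712]
tcp_rot: [[-1.0, -0.0, -0.0], [-0.0, 1.0, 0.0], [0.0, 0.0, -1.0]]
force: [1.3, 0.6, 0.7]
opening: 0.994
```

Request:
play_rows(
  targets=[
    [0, 0.0123, -0.0467, 0, 0, 0, 0],
    [0, 0.0123, -0.0467, 0, 0, 0, 0],
    [0, 0, 0, 0, 0, 0, 0],
    [0, 0, 0, 0, 0, 0, 0],
  ],
)

```text
time_s: 2.1
position: [0.4159, -0.0244, 0.2709]
tcp_rot: [[-1.0, 0.001, -0.002], [0.001, 1.0, 0.001], [0.002, 0.001, -1.0]]
force: [0.5, -0.3, 0.4]
opening: 1.003
```

Request:
play_rows(
  targets=[
    [0, 0.002, 0.001, -0.03, 0, 0, 0],
    [0, 0, 0, -0.04, 0, 0, 0],
    [0, 0, 0, -0.04, 0, 0, 0],
    [0, 0, 0, -0.03, 0, 0, 0],
    [0, 0, 0, -0.025, 0, 0, 0],
    [0, 0, 0, -0.018, 0, 0, 0],
    [0, 0, 0, 0, 0, 0, 0],
  ],
)

```text
time_s: 2.98
position: [0.4172, -0.0222, 0.0875]
tcp_rot: [[-1.0, -0.002, -0.004], [-0.002, 1.0, 0.001], [0.004, 0.001, -1.0]]
force: [-0.3, 0.9, 0.3]
opening: 1.002
```

```bash
python3 - <<'E'
from h import *
t=bot.capture("top");s=bot.capture("side")
a=cv2.resize(t[150:220,260:350],(540,420),interpolation=cv2.INTER_CUBIC);b=cv2.resize(s[170:280,205:350],None,fx=3.8,fy=3.8,interpolation=cv2.INTER_CUBIC)
cv2.imwrite("pics/g1.png",b)
print(np.round(bot.read_state()["force"],2))
E
```

```text
[ 0.36  0.1  -0.32]
```

View pics/g1.png

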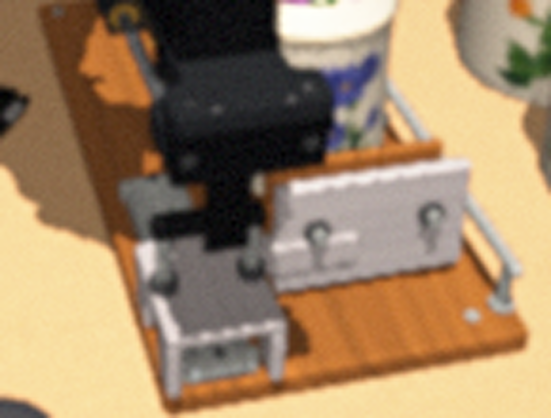

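The fingers straddle the grip (around (205,215) in the crop), between the posts. Next I close.

Request:
play_rows(
  targets=[
    [1, 0, 0, 0, 0, 0, 0],
    [1, 0, 0, 0, 0, 0, 0],
    [1, 0, 0, 0, 0, 0, 0],
    [1, 0, 0, 0, 0, 0, 0],
    [1, 0, 0, 0, 0, 0, 0],
    [1, 0, 0, 0, 0, 0, 0],
  ],
)

```text
time_s: 3.82
position: [0.4187, -0.024, 0.0883]
tcp_rot: [[-1.0, -0.0, -0.0], [-0.0, 1.0, 0.0], [0.0, 0.0, -1.0]]
force: [-0.5, 0.3, 0.7]
opening: 0.399
```

Request:
play_rows(
  targets=[
    [1, 0, 0, 0, 0, 0, 0],
    [1, 0, 0, 0, 0, 0, 0],
    [1, 0, 0, 0, 0, 0, 0],
    [1, 0, 0, 0, 0, 0, 0],
    [1, 0, 0, 0, 0, 0, 0],
    [1, 0, 0, 0, 0, 0, 0],
    [1, 0, 0, 0, 0, 0, 0],
  ],
)

```text
time_s: 4.7
position: [0.4187, -0.0239, 0.0884]
tcp_rot: [[-1.0, -0.0, -0.0], [-0.0, 1.0, 0.0], [0.0, 0.0, -1.0]]
force: [-0.0, -0.0, 0.2]
opening: 0.005
```

The fingers shut fully, where 14 mm of grip should leave the opening at about 0.16. I'll look.

```bash
python3 - <<'E'
from h import *
t=bot.capture("top");s=bot.capture("side")
a=cv2.resize(t[140:220,250:350],(500,400),interpolation=cv2.INTER_CUBIC);b=cv2.resize(s[180:275,215:310],(300,300),interpolation=cv2.INTER_CUBIC)
b=cv2.resize(b,(400,400));a=a[:,100:]
cv2.imwrite("pics/g2.png",np.hstack([b,a]))
st=bot.read_state();print(st["opening"],proj("side",st["position"]),proj("side",np.array([.4227,-.0234,.105])),proj("top",st["position"]))
E
```

```text
0.002429029583701826 [257.44988805 234.06260442] [259.29990529 227.21349734] [311.56030006 193.65835322]
```

View pics/g2.png

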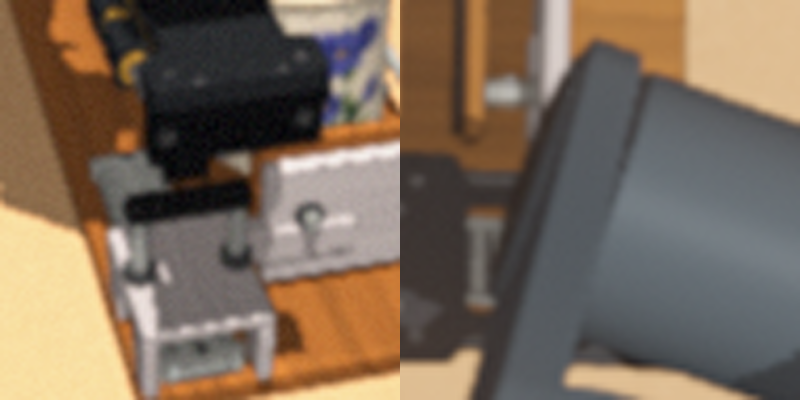

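```bash
python3 - <<'E'
from h import *
for y in(-.09,-.0675,-.024,0,.02):
  for z in (.088,.105,.12,.14): print(y,z,np.round(proj("side",np.array([.4187,y,z])),1))
print(proj("side",np.array([.4227,-.0234,.062])),proj("side",np.array([.4227,-.0234,.105])))
s=bot.capture("side");cv2.imwrite("pics/g3.png",cv2.resize(s[130:270,190:330],(600,600),interpolation=cv2.INTER_CUBIC))
E
```

```text
-0.09 0.088 [266.2 255.1]
-0.09 0.105 [266.3 248.3]
-0.09 0.12 [266.4 242.2]
-0.09 0.14 [266.6 233.8]
-0.0675 0.088 [263.1 247.6]
-0.0675 0.105 [263.2 240.9]
-0.0675 0.12 [263.2 234.9]
-0.0675 0.14 [263.4 226.6]
-0.024 0.088 [257.5 234.2]
-0.024 0.105 [257.5 227.7]
-0.024 0.12 [257.5 221.8]
-0.024 0.14 [257.5 213.7]
0 0.088 [254.6 227.3]
0 0.105 [254.6 220.9]
0 0.12 [254.6 215.1]
0 0.14 [254.5 207.2]
0.02 0.088 [252.3 221.9]
0.02 0.105 [252.3 215.5]
0.02 0.12 [252.2 209.8]
0.02 0.14 [252.2 201.9]
[259.20317371 243.40648944] [259.29990529 227.21349734]
```

View pics/g3.png

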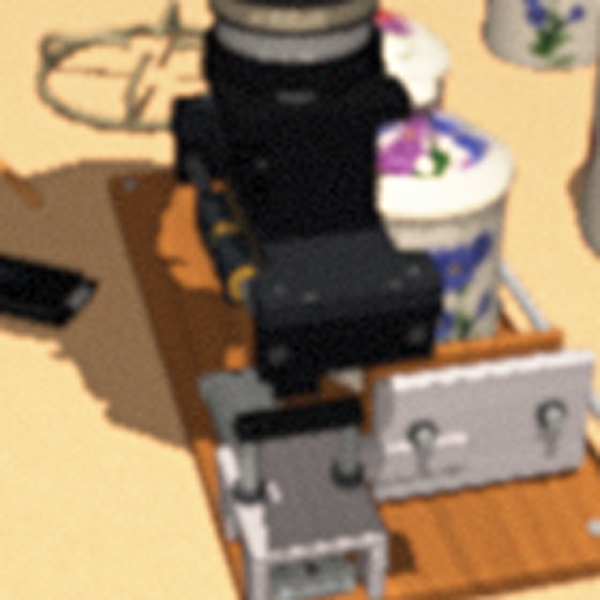

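```bash
python3 - <<'E'
from h import *
print(proj("side",np.array([.192,.594,.187])),proj("top",np.zeros(3)))
for d in(.0,.045,-.045): print(proj("side",np.array([.192+.308*d,.594+.951*d,.187])))
print(proj("side",np.array([.192,.594,.257])))
# arm silhouette now vs start in top: extent of changed pixels at left
t=bot.capture("top");t0=cv2.imread("pics/top0.png");m=(cv2.absdiff(t,t0).max(2)>40)
for r in range(165,225,6):
  c=np.flatnonzero(m[r]&(t[r].max(1)<90)); print(r,c.min() if len(c) else None,c.max() if len(c) else None)
cv2.imwrite("pics/t3.png",cv2.resize(t[90:,180:420],(480,588),interpolation=cv2.INTER_CUBIC))
E
```

```text
[139.08814585 102.64139587] [294.65310107 384.15165429]
[139.08814585 102.64139587]
[143.58065987  98.18270006]
[134.29366142 107.39978895]
[135.23595585  80.43385555]
165 298 348
171 268 365
177 267 385
183 267 377
189 266 376
195 266 376
201 271 376
207 267 376
213 286 375
219 285 375
```

View pics/t3.png

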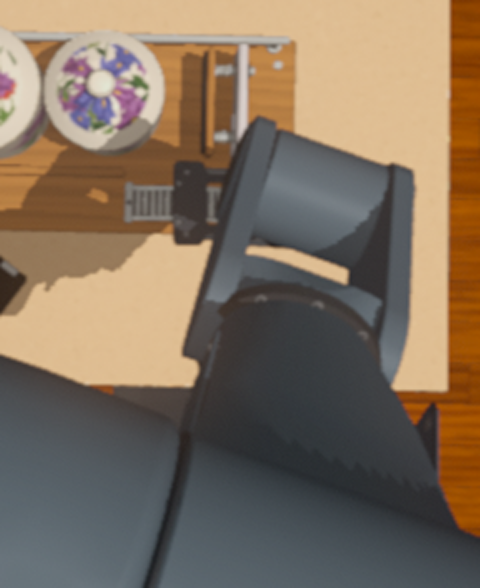

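The body and the fingers sit about 30–40 mm higher in the picture than the reported TCP implies. The closed fingers appear to hover above the grip, whose top is at 0.1115. I'll feel downwards to get the true tip height.

Request:
play_rows(
  targets=[
    [1, 0, 0, -0.004, 0, 0, 0],
    [1, 0, 0, -0.004, 0, 0, 0],
    [1, 0, 0, 0, 0, 0, 0],
  ],
)

```text
time_s: 5.28
position: [0.4183, -0.0238, 0.0799]
tcp_rot: [[-1.0, -0.0, -0.001], [-0.0, 1.0, 0.0], [0.001, 0.0, -1.0]]
force: [0.3, 0.2, -0.2]
opening: 0.005
```

```bash
python3 - <<'E'
from h import *
st=bot.read_state();print(st["force"],st["position"],st["joint_positions"],st["moment"])
E
```

```text
[ 0.26501851  0.15610485 -0.22791447] [ 0.41832401 -0.02382174  0.07991558] [-1.86212277e+01  2.61744153e+01  1.16759833e+02  1.51877276e-04
  3.71301375e+01 -1.08631267e+02] [0.0291724  0.01299402 0.02768174]
```

Request:
play_rows(
  targets=[
    [1, 0, 0, -0.003, 0, 0, 0],
    [1, 0, 0, -0.003, 0, 0, 0],
    [1, 0, 0, 0, 0, 0, 0],
  ],
)

```text
time_s: 5.65
position: [0.419, -0.024, 0.076]
tcp_rot: [[-1.0, -0.001, 0.001], [-0.001, 1.0, -0.001], [-0.001, -0.001, -1.0]]
force: [-4.0, 1.6, 21.0]
opening: 0.006
```

Request:
play_rows(
  targets=[
    [1, 0, 0, -0.002, 0, 0, 0],
    [1, 0, 0, -0.002, 0, 0, 0],
    [1, 0, 0, 0, 0, 0, 0],
  ],
)

```text
time_s: 6.02
position: [0.4193, -0.0241, 0.0756]
tcp_rot: [[-1.0, -0.001, 0.004], [-0.001, 1.0, -0.002], [-0.004, -0.002, -1.0]]
force: [-10.9, 2.3, 64.5]
opening: 0.002
```

Contact comes at reported z = 0.0765, so the true closed tip is 35 mm above the reading. I'll raise, open, and come down to a reported 0.053.

Request:
play_rows(
  targets=[
    [1, 0, 0, 0.01, 0, 0, 0],
    [0, 0, 0, 0.02, 0, 0, 0],
    [0, 0, 0, 0, 0, 0, 0],
    [0, 0, 0, 0, 0, 0, 0],
    [0, 0, 0, 0, 0, 0, 0],
    [0, 0, 0, 0, 0, 0, 0],
    [0, 0, 0, 0, 0, 0, 0],
    [0, 0, 0, 0, 0, 0, 0],
    [0, 0, 0, 0, 0, 0, 0],
    [0, 0, 0, 0, 0, 0, 0],
    [0, 0, 0, 0, 0, 0, 0],
    [0, 0, 0, 0, 0, 0, 0],
  ],
)

```text
time_s: 7.52
position: [0.4187, -0.0239, 0.1004]
tcp_rot: [[-1.0, -0.0, 0.0], [-0.0, 1.0, -0.0], [-0.0, -0.0, -1.0]]
force: [0.4, 0.4, 0.5]
opening: 0.995
```

Request:
play_rows(
  targets=[
    [0, 0, 0, -0.012, 0, 0, 0],
    [0, 0, 0, -0.012, 0, 0, 0],
    [0, 0, 0, -0.012, 0, 0, 0],
    [0, 0, 0, -0.011, 0, 0, 0],
    [0, 0, 0, 0, 0, 0, 0],
  ],
)

```text
time_s: 8.15
position: [0.4179, -0.0237, 0.0523]
tcp_rot: [[-1.0, -0.0, -0.003], [-0.0, 1.0, 0.001], [0.003, 0.001, -1.0]]
force: [0.6, -0.2, 1.3]
opening: 0.999
```

```bash
python3 - <<'E'
from h import *
s=bot.capture("side");cv2.imwrite("pics/g4.png",cv2.resize(s[170:270,210:310],(500,500),interpolation=cv2.INTER_CUBIC))
print(np.round(bot.read_state()["force"],2))
E
```

```text
[-0.67  0.17  1.25]
```

View pics/g4.png

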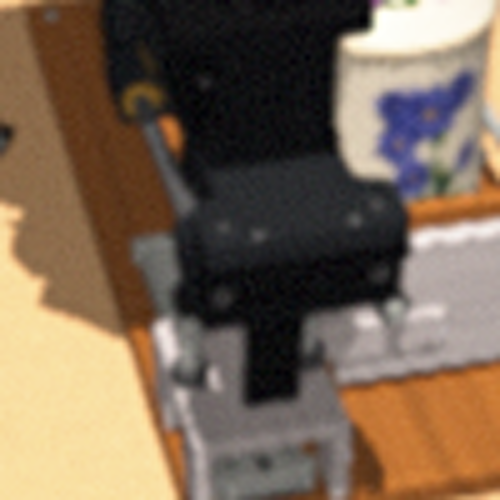

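The near finger's tip is now at (272,400) in the crop, in front of the bar and over the carriage top. The finger hangs free between the posts at (185,370) and (318,350). Closing.

Request:
play_rows(
  targets=[
    [1, 0, 0, 0, 0, 0, 0],
    [1, 0, 0, 0, 0, 0, 0],
    [1, 0, 0, 0, 0, 0, 0],
    [1, 0, 0, 0, 0, 0, 0],
    [1, 0, 0, 0, 0, 0, 0],
    [1, 0, 0, 0, 0, 0, 0],
    [1, 0, 0, 0, 0, 0, 0],
    [1, 0, 0, 0, 0, 0, 0],
    [1, 0, 0, 0, 0, 0, 0],
    [1, 0, 0, 0, 0, 0, 0],
    [1, 0, 0, 0, 0, 0, 0],
  ],
)

```text
time_s: 9.57
position: [0.4187, -0.0239, 0.0533]
tcp_rot: [[-1.0, -0.0, -0.0], [-0.0, 1.0, 0.0], [0.0, 0.0, -1.0]]
force: [-0.2, -0.2, -0.5]
opening: 0.157
```

The bar is gripped (opening 0.157, about 14 mm). Lifting it.

Request:
play_rows(
  targets=[
    [1, 0, 0, 0.003, 0, 0, 0],
    [1, 0, 0, 0.003, 0, 0, 0],
    [1, 0, 0, 0.003, 0, 0, 0],
    [1, 0, 0, 0, 0, 0, 0],
    [1, 0, 0, 0, 0, 0, 0],
  ],
)

```text
time_s: 10.2
position: [0.4186, -0.0239, 0.0622]
tcp_rot: [[-1.0, -0.0, -0.0], [-0.0, 1.0, 0.0], [0.0, 0.0, -1.0]]
force: [2.4, -1.1, -14.1]
opening: 0.162
```

Request:
play_rows(
  targets=[
    [1, 0, 0.004, 0, 0, 0, 0],
    [1, 0, 0.006, 0, 0, 0, 0],
    [1, 0, 0.006, 0, 0, 0, 0],
    [1, 0, 0.006, 0, 0, 0, 0],
    [1, 0, 0.006, 0, 0, 0, 0],
    [1, 0, 0.004, 0, 0, 0, 0],
    [1, 0, 0, 0, 0, 0, 0],
    [1, 0, 0, 0, 0, 0, 0],
  ],
)

```text
time_s: 11.2
position: [0.4188, 0.0083, 0.0624]
tcp_rot: [[-1.0, -0.0, 0.0], [-0.0, 1.0, 0.0], [-0.0, 0.0, -1.0]]
force: [3.4, 1.3, -14.1]
opening: 0.158
```

Request:
play_rows(
  targets=[
    [1, 0, 0.003, 0, 0, 0, 0],
    [1, 0, 0.003, 0, 0, 0, 0],
    [1, 0, 0.003, 0, 0, 0, 0],
    [1, 0, 0.003, 0, 0, 0, 0],
    [1, 0, 0, 0, 0, 0, 0],
    [1, 0, 0, 0, 0, 0, 0],
  ],
)

```text
time_s: 11.95
position: [0.4189, 0.0201, 0.0624]
tcp_rot: [[-1.0, -0.0, 0.0], [-0.0, 1.0, -0.0], [-0.0, -0.0, -1.0]]
force: [4.3, -1.1, -15.1]
opening: 0.155
```

Request:
play_rows(
  targets=[
    [1, 0, 0.002, 0, 0, 0, 0],
    [1, 0, 0.002, 0, 0, 0, 0],
    [1, 0, 0.002, 0, 0, 0, 0],
    [1, 0, 0.002, 0, 0, 0, 0],
    [1, 0, 0, 0, 0, 0, 0],
    [1, 0, 0, 0, 0, 0, 0],
  ],
)

```text
time_s: 12.7
position: [0.419, 0.0282, 0.0624]
tcp_rot: [[-1.0, -0.0, 0.001], [-0.0, 1.0, 0.0], [-0.001, 0.0, -1.0]]
force: [4.5, -1.8, -15.0]
opening: 0.158
```

Request:
play_rows(
  targets=[
    [1, 0, 0.002, 0, 0, 0, 0],
    [1, 0, 0.002, 0, 0, 0, 0],
    [1, 0, 0, 0, 0, 0, 0],
    [1, 0, 0, 0, 0, 0, 0],
  ],
)

```text
time_s: 13.2
position: [0.419, 0.0319, 0.0624]
tcp_rot: [[-1.0, -0.0, 0.001], [-0.0, 1.0, -0.0], [-0.001, -0.0, -1.0]]
force: [2.7, -2.8, -13.7]
opening: 0.157
```

Request:
play_rows(
  targets=[
    [1, 0, 0.002, 0, 0, 0, 0],
    [1, 0, 0.002, 0, 0, 0, 0],
    [1, 0, 0, 0, 0, 0, 0],
    [1, 0, 0, 0, 0, 0, 0],
  ],
)

```text
time_s: 13.7
position: [0.419, 0.0358, 0.0624]
tcp_rot: [[-1.0, -0.0, 0.001], [-0.0, 1.0, -0.0], [-0.001, -0.0, -1.0]]
force: [4.0, -4.0, -15.0]
opening: 0.156
```

Request:
play_rows(
  targets=[
    [1, 0, 0.002, 0, 0, 0, 0],
    [1, 0, 0.002, 0, 0, 0, 0],
    [1, 0, 0, 0, 0, 0, 0],
    [1, 0, 0, 0, 0, 0, 0],
  ],
)

```text
time_s: 14.2
position: [0.419, 0.0398, 0.0624]
tcp_rot: [[-1.0, -0.0, 0.001], [-0.0, 1.0, -0.0], [-0.001, -0.0, -1.0]]
force: [3.6, -3.3, -14.8]
opening: 0.157
```

Request:
play_rows(
  targets=[
    [1, 0, 0.002, 0, 0, 0, 0],
    [1, 0, 0.002, 0, 0, 0, 0],
    [1, 0, 0, 0, 0, 0, 0],
    [1, 0, 0, 0, 0, 0, 0],
  ],
)

```text
time_s: 14.7
position: [0.4191, 0.0434, 0.0624]
tcp_rot: [[-1.0, -0.001, 0.001], [-0.001, 1.0, -0.001], [-0.001, -0.001, -1.0]]
force: [4.6, -5.1, -14.4]
opening: 0.158
```

Request:
play_rows(
  targets=[
    [1, 0, 0.002, 0, 0, 0, 0],
    [1, 0, 0.002, 0, 0, 0, 0],
    [1, 0, 0, 0, 0, 0, 0],
    [1, 0, 0, 0, 0, 0, 0],
  ],
)

```text
time_s: 15.2
position: [0.4191, 0.0468, 0.0624]
tcp_rot: [[-1.0, -0.001, 0.001], [-0.001, 1.0, -0.002], [-0.001, -0.002, -1.0]]
force: [3.5, -8.7, -14.1]
opening: 0.157
```

Request:
play_rows(
  targets=[
    [1, 0, 0.002, 0, 0, 0, 0],
    [1, 0, 0, 0, 0, 0, 0],
    [1, 0, 0, 0, 0, 0, 0],
  ],
)

```text
time_s: 15.58
position: [0.4191, 0.0485, 0.0624]
tcp_rot: [[-1.0, -0.002, 0.001], [-0.002, 1.0, -0.002], [-0.001, -0.002, -1.0]]
force: [4.0, -10.0, -14.8]
opening: 0.157
```

Request:
play_rows(
  targets=[
    [1, 0, 0.002, 0, 0, 0, 0],
    [1, 0, 0, 0, 0, 0, 0],
    [1, 0, 0, 0, 0, 0, 0],
  ],
)

```text
time_s: 15.95
position: [0.4192, 0.0502, 0.0624]
tcp_rot: [[-1.0, -0.002, 0.001], [-0.002, 1.0, -0.003], [-0.001, -0.003, -1.0]]
force: [3.6, -12.0, -14.5]
opening: 0.157
```

The force now rises by 1 N/mm, so the row is home, with the pad pressed in about 11 mm at 74 mm travel. The next notch, near 80 mm travel, gives about 16–17 N. I'll go on gently.

Request:
play_rows(
  targets=[
    [1, 0, 0.0015, 0, 0, 0, 0],
    [1, 0, 0.0015, 0, 0, 0, 0],
    [1, 0, 0.0015, 0, 0, 0, 0],
    [1, 0, 0, 0, 0, 0, 0],
    [1, 0, 0, 0, 0, 0, 0],
  ],
)

```text
time_s: 16.58
position: [0.4192, 0.054, 0.0624]
tcp_rot: [[-1.0, -0.003, 0.001], [-0.003, 1.0, -0.004], [-0.001, -0.004, -1.0]]
force: [2.1, -15.9, -14.2]
opening: 0.16
```

Request:
play_rows(
  targets=[
    [1, 0, 0.0015, 0, 0, 0, 0],
    [1, 0, 0, 0, 0, 0, 0],
    [1, 0, 0, 0, 0, 0, 0],
  ],
)

```text
time_s: 16.95
position: [0.4192, 0.0552, 0.0624]
tcp_rot: [[-1.0, -0.003, 0.001], [-0.003, 1.0, -0.004], [-0.001, -0.004, -1.0]]
force: [2.5, -17.4, -14.2]
opening: 0.16
```

Request:
play_rows(
  targets=[
    [1, 0, 0, -0.003, 0, 0, 0],
    [1, 0, 0, -0.003, 0, 0, 0],
    [1, 0, 0, -0.003, 0, 0, 0],
    [1, 0, 0, 0, 0, 0, 0],
    [1, 0, 0, 0, 0, 0, 0],
  ],
)

```text
time_s: 17.58
position: [0.4192, 0.056, 0.0535]
tcp_rot: [[-1.0, -0.002, 0.001], [-0.002, 1.0, -0.003], [-0.001, -0.003, -1.0]]
force: [3.3, -13.1, -13.0]
opening: 0.158
```

Request:
play_rows(
  targets=[
    [1, 0, 0, -0.001, 0, 0, 0],
    [1, 0, 0, 0, 0, 0, 0],
    [1, 0, 0, 0, 0, 0, 0],
  ],
)

```text
time_s: 17.95
position: [0.4193, 0.056, 0.0533]
tcp_rot: [[-1.0, -0.002, 0.001], [-0.002, 1.0, -0.003], [-0.001, -0.003, -1.0]]
force: [1.5, -13.6, -2.8]
opening: 0.155
```

The bar is seated, at 79.9 mm travel. I'll ease off the push and read how the latch takes it.

Request:
play_rows(
  targets=[
    [1, 0, -0.001, 0, 0, 0, 0],
    [1, 0, -0.001, 0, 0, 0, 0],
    [1, 0, -0.001, 0, 0, 0, 0],
    [1, 0, 0, 0, 0, 0, 0],
    [1, 0, 0, 0, 0, 0, 0],
  ],
)

```text
time_s: 18.58
position: [0.4193, 0.0555, 0.0533]
tcp_rot: [[-1.0, -0.0, 0.002], [-0.0, 1.0, 0.0], [-0.002, 0.0, -1.0]]
force: [2.6, 0.4, 6.5]
opening: 0.157
```

Request:
play_rows(
  targets=[
    [0.4, 0, 0, 0, 0, 0, 0],
    [0.4, 0, 0, 0, 0, 0, 0],
    [0.4, 0, 0, 0, 0, 0, 0],
    [0.4, 0, 0, 0, 0, 0, 0],
    [0.4, 0, 0, 0, 0, 0, 0],
    [0.4, 0, 0, 0, 0, 0, 0],
  ],
)

```text
time_s: 19.32
position: [0.4186, 0.055, 0.0523]
tcp_rot: [[-1.0, -0.0, -0.0], [-0.0, 1.0, 0.0], [0.0, 0.0, -1.0]]
force: [-0.2, -0.3, -0.4]
opening: 0.596
```

Request:
play_rows(
  targets=[
    [0.4, 0, 0, 0.01, 0, 0, 0],
    [0.4, 0, 0, 0.02, 0, 0, 0],
    [0.4, 0, 0, 0.04, 0, 0, 0],
    [0.4, 0, 0, 0.05, 0, 0, 0],
    [0.4, 0, 0, 0.05, 0, 0, 0],
    [0.4, 0, 0, 0.05, 0, 0, 0],
    [0.4, 0, -0.05, 0, 0, 0, 0],
    [0.4, 0, -0.06, 0, 0, 0, 0],
    [0.4, 0, -0.06, 0, 0, 0, 0],
    [0.4, 0, -0.06, 0, 0, 0, 0],
    [0.4, 0, 0, 0, 0, 0, 0],
    [0.4, 0, 0, 0, 0, 0, 0],
  ],
)

```text
time_s: 20.82
position: [0.418, -0.1742, 0.2724]
tcp_rot: [[-1.0, 0.001, -0.001], [0.001, 1.0, 0.001], [0.001, 0.001, -1.0]]
force: [-0.1, 1.0, -0.5]
opening: 0.596
```

```bash
python3 - <<'E'
from h import *
t=bot.capture("top");s=bot.capture("side")
cv2.imwrite("pics/e.png",np.hstack([cv2.resize(t[95:215,110:340],(575,300),interpolation=cv2.INTER_CUBIC),cv2.resize(s[120:280,225:345],(225,300),interpolation=cv2.INTER_CUBIC)]))
for n,i,z,b in(("top",t,.1115,(255,165,320,215)),("side",s,.105,(225,185,285,240))):
  try:
    c,st,r=grip(i,b);print(n,c,st,ray(n,*c,z))
  except Exception as e:print(n,e)
E
```

```text
top [272.99324324 190.48648649] [ 15  11   6  30 148] [0.42346609 0.05560289 0.1115    ]
side [251.01960784 206.22222222] [ 12  16  28  11 153] [0.4245832  0.05493505 0.105     ]
```

View pics/e.png

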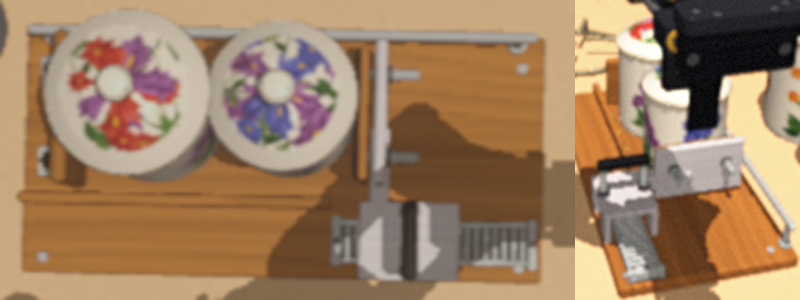

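```bash
python3 -c "
from rig import bot
print(bot.hand_in())"
```

```text
the job is handed in; nothing more can be done
None
```

I lifted the release bar, slid the follower about 79 mm to the left, and pushed both jars together against the end board. The bar then dropped into a notch and held, and I handed the job in at about 21 s. The hand-in reports no verdict.

**Home and hold:** The force started rising by 1 N/mm once the row was home. I seated the bar at about 80 mm travel. When I eased off, the follower settled at about 79.4 mm and the arm carried no more load.

**Last checks:**
- **Follower position:** top and side views agree on the grip position within 1 mm along the track, at y = 0.0556 and 0.0549 m. That also suggests the bar is fully down.
- **Jars and lids:** the last picture shows the jars together at the end board, with their lids on.
- **Pad force:** I estimate 16 to 18 N from the wrist force just before latching. It was not measured after I let go, and it is on the high side of the 6 to 20 N range.
- **Phone:** the arm did not go near it, but I did not look at it again in the last pictures.

**Disagreement:** The fingertips were about 35 mm higher than the reported height, so my first grasp closed on air above the grip. I found the offset by pressing down on the grip until I felt contact, at up to 65 N on the wrist. After that the second grasp worked.

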